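Draw up the ordered filling press's plunger to its red band and hold it

ROBOT

A 6-joint arm with a two-finger parallel gripper is mounted at the origin on the work surface. World frame = base frame: x ahead of the robot, y to its left, z up, the work surface at z = 0. Lengths are in m, angles in rad, forces in N, time in s.
With the tool pointing down it reaches from about 0.35 to 0.775 m from the base axis. Payload 5.5 kg.
Tool frame: the origin (TCP) lies midway between the tips of the shut fingers; the grasp point (between the pads) lies hold_point_z behind it (hold_point_z is the distance from the TCP to the grasp point, in m); z points along the fingers, y is the direction in which the jaws open and shut (so a half turn about z gives the same grasp; the last joint's range is limited). The gripper opens to 85 mm and grips with 20 to 120 N. Pads are 22 mm wide; open, the fingers measure 114 mm over their backs; the gripper's body (76 mm by 85 mm) begins 54 mm behind the grasp point. The pads swing forward as they close: fully open they stand 13 mm farther back than shut.
Start: joints at [1.199, 0.313, 0.046, 1.304, 0, 1.431], TCP at [0.132, 0.56, 0.231] pointing down, gripper open.
Joint ranges: [-2.76, 2.76], [-0.86, 1.69], [-1.03, 1.26], [-2.2, 2.34], [-1.47, 1.5], [-3.14, 3.14]. Speed limits (rad/s): [2.57, 2.57, 3.14, 3.14, 3.14, 3.14].

INTERFACE

Orientations are given as a unit quaternion [w, x, y, z].
In Python, from workcell import * gives the robot as it stands. The module is installed in compiled form; this text tells all that it offers.
- The arm moves only by the tool jog_arm, never from a script. Its argument "plan" is a list of rows, each a list of 6 numbers: the shift along the world's x, y, z in m, then the turn, a rotation vector about the world's x, y, z in degrees. A call has exactly 10 rows; each row shifts and turns the commanded pose from where the row before left it; what a row does not reach is not made up. A row lasts 1/10 s, in which the tool goes at most 50 mm and 8.59 degrees, less where a joint would pass 70% of its speed; a pose out of reach is approached as far as the arm can. A call with a gripper value outside its range is refused whole. "hand" is the opening, from 0 (shut) to 1 (fully open), set as the call begins (left out, the last holds). The fingers move at their own pace and stop on an object; "force" is the grip in N (left out, the last holds). Time passes only in rows, so rows that do not move let the fingers close, or fill a call up. It gives the time, the measured TCP pose, the force and the opening at its end, in the units of the state.
- get_state(): the state, without advancing time (a new reading comes with each control period).
- read_camera(name): name is "side" or "top"; returns the picture (400x640x3 uint8, red, green, blue); there is no depth.
- calibration(name): a dict with "K" (3x3 intrinsics, pixels), "world_to_cam" (4x4, takes a point from world to camera coordinates). Camera axes: x right, y down, z forward; pixel columns grow to the right and rows downward; lengths in m; the calibration is good to about 2 mm. A picture is of the moment at which its call begins. calibration takes no time and is no camera call.
- hand_in(): hands the job in, once; it reports no verdict.
The state is a dict: "clock": time; "joint_pos": joint angles; "qvel": joint speeds; "tau": joint torques, N m; "tcp_pos": TCP position; "orientation": TCP orientation; "wrist_force": force on the tool from outside, world axes, zero at the start; "ft_torque": the same for the moment, N m; "finger_gap": finger opening in m.
Only numpy, scipy, OpenCV 4.12 (cv2) and the standard library are available. Lean on these libraries where they do the work, as an engineer would, in place of code of your own. Each camera call takes 0.05 s, during which the arm holds its last target.

TASK

One of the three coloured discs lies on the white pad of the order board: go to the filling press of that colour, take its plunger by the knob and draw it straight up out of the snug barrel until the whole red band has just come out of the barrel's mouth, then finish while still holding it there, so that the press can be charged through its spout. The plunger must stay in its barrel, and the barrels must stay standing where they are; leave the other plungers fully home and do not move the discs or anything else on the table.

Things in the scene. Friction and masses are not known exactly. Their poses are not given: they have to be found in the camera images.
- vanilla_plunger: vanilla plunger, loose, 0.18 kg. Origin: centre of its yellow-cream knob (34 mm across, 30 tall, 170 above table when home); z up. Below: steel stem 18 mm thick, 25 long; rod 28 thick, 115 long: from top 44 mm white, 16 red band, 55 black. Home (fully down): rod wholly inside the barrel. Red band's lower edge is at the mouth when 60 mm up. Slides freely, drops if let go.
- vanilla_barrel: vanilla press's barrel: steel tube 52 mm across, yellow-cream collar at its top, round foot 90 mm across, small spout low at +x reaching 55 mm from the axis; loose, 0.9 kg. Origin: centre of underside; z up along the bore. Mouth 130 mm up; bore 29.4 mm wide, 115 deep.
- chocolate_plunger: chocolate plunger, loose, 0.18 kg. Origin: centre of its dark brown knob (34 mm across, 30 tall, 170 above table when home); z up. Below: steel stem 18 mm thick, 25 long; rod 28 thick, 115 long: from top 44 mm white, 16 red band, 55 black. Home (fully down): rod wholly inside the barrel. Red band's lower edge is at the mouth when 60 mm up. Slides freely, drops if let go.
- chocolate_barrel: chocolate press's barrel: steel tube 52 mm across, dark brown collar at its top, round foot 90 mm across, small spout low at +x reaching 55 mm from the axis; loose, 0.9 kg. Origin: centre of underside; z up along the bore. Mouth 130 mm up; bore 29.4 mm wide, 115 deep.
- pistachio_plunger: pistachio plunger, loose, 0.18 kg. Origin: centre of its green knob (34 mm across, 30 tall, 170 above table when home); z up. Below: steel stem 18 mm thick, 25 long; rod 28 thick, 115 long: from top 44 mm white, 16 red band, 55 black. Home (fully down): rod wholly inside the barrel. Red band's lower edge is at the mouth when 60 mm up. Slides freely, drops if let go.
- pistachio_barrel: pistachio press's barrel: steel tube 52 mm across, green collar at its top, round foot 90 mm across, small spout low at +x reaching 55 mm from the axis; loose, 0.9 kg. Origin: centre of underside; z up along the bore. Mouth 130 mm up; bore 29.4 mm wide, 115 deep.
- vanilla_disc: Loose yellow-cream disc for vanilla, 36 mm across, 8 mm thick, flat on the order board. Origin: centre of its underside. At the start exactly one of the three discs lies centred on the order pad.
- chocolate_disc: Loose dark brown disc for chocolate, 36 mm across, 8 mm thick, flat on the order board. Origin: centre of its underside. At the start exactly one of the three discs lies centred on the order pad.
- pistachio_disc: Loose green disc for pistachio, 36 mm across, 8 mm thick, flat on the order board. Origin: centre of its underside. At the start exactly one of the three discs lies centred on the order pad.
- order_pad (a point): Centre of the round white pad, 52 mm across, at one end of the fixed wooden order board (70 x 200 x 10 mm, beyond the presses as seen from the robot); on the board's top face. The other two discs lie on bare wood, 75 and 130 mm from this point.
- palette_knife: Bystander: palette knife lying on the right of the table; origin at its underside.
- pastry_brush: Bystander: pastry brush lying on the left of the table; origin at its underside.
- bowl: Bystander: white bowl, 130 mm across, 55 mm high, on the left; origin at the centre of its underside.
- jar: Bystander: amber jar, 68 mm across, 95 mm high, on the left; origin at the centre of its underside.
- goblet: Bystander: green glass goblet, 66 mm across, 125 mm high, on the right; origin at the centre of its underside.
Mind the look-alikes: they are no part of the job. Of the things shaped like the chocolate_disc, the brown one is meant.

How it is judged:
On the way, in this order (a step that is already met when the one before it is completed fails the run):
1. the knob of the ordered press's plunger is gripped (((horizontal distance between vanilla_disc and order_pad below 0.022 m and contact force between the fingers and vanilla_plunger above 1 N) or (horizontal distance between chocolate_disc and order_pad below 0.022 m and contact force between the fingers and chocolate_plunger above 1 N) or (horizontal distance between pistachio_disc and order_pad below 0.022 m and contact force between the fingers and pistachio_plunger above 1 N))), for 0.1 s.
2. its plunger is drawn up to the red band, in line with the barrel (((horizontal distance between vanilla_disc and order_pad below 0.022 m and z of vanilla_plunger in the frame of vanilla_barrel between 0.225 and 0.245 m and x of vanilla_plunger in the frame of vanilla_barrel between -0.004 and 0.004 m and y of vanilla_plunger in the frame of vanilla_barrel between -0.004 and 0.004 m and angle between the z axis of vanilla_plunger and the z axis of vanilla_barrel, either way round below 0.06 rad and contact force between the fingers and vanilla_plunger above 1 N and contact force between vanilla_plunger and vanilla_barrel below 8 N and contact force between each of the arm, the fingers and vanilla_barrel below 0.5 N and linear speed of vanilla_plunger below 0.015 m/s and angular speed of vanilla_plunger below 0.2 rad/s and z of chocolate_plunger in the frame of chocolate_barrel below 0.176 m and z of pistachio_plunger in the frame of pistachio_barrel below 0.176 m) or (horizontal distance between chocolate_disc and order_pad below 0.022 m and z of chocolate_plunger in the frame of chocolate_barrel between 0.225 and 0.245 m and x of chocolate_plunger in the frame of chocolate_barrel between -0.004 and 0.004 m and y of chocolate_plunger in the frame of chocolate_barrel between -0.004 and 0.004 m and angle between the z axis of chocolate_plunger and the z axis of chocolate_barrel, either way round below 0.06 rad and contact force between the fingers and chocolate_plunger above 1 N and contact force between chocolate_plunger and chocolate_barrel below 8 N and contact force between each of the arm, the fingers and chocolate_barrel below 0.5 N and linear speed of chocolate_plunger below 0.015 m/s and angular speed of chocolate_plunger below 0.2 rad/s and z of vanilla_plunger in the frame of vanilla_barrel below 0.176 m and z of pistachio_plunger in the frame of pistachio_barrel below 0.176 m) or (horizontal distance between pistachio_disc and order_pad below 0.022 m and z of pistachio_plunger in the frame of pistachio_barrel between 0.225 and 0.245 m and x of pistachio_plunger in the frame of pistachio_barrel between -0.004 and 0.004 m and y of pistachio_plunger in the frame of pistachio_barrel between -0.004 and 0.004 m and angle between the z axis of pistachio_plunger and the z axis of pistachio_barrel, either way round below 0.06 rad and contact force between the fingers and pistachio_plunger above 1 N and contact force between pistachio_plunger and pistachio_barrel below 8 N and contact force between each of the arm, the fingers and pistachio_barrel below 0.5 N and linear speed of pistachio_plunger below 0.015 m/s and angular speed of pistachio_plunger below 0.2 rad/s and z of vanilla_plunger in the frame of vanilla_barrel below 0.176 m and z of chocolate_plunger in the frame of chocolate_barrel below 0.176 m))), for 0.2 s.
At the end, for the whole second after the job is handed in: The ordered plunger is held by the fingers, still, 55 to 75 mm above home, within 4 mm and 0.06 rad of its barrel's axis, under 8 N on the barrel, which the gripper does not touch; the others within 6 mm of home; barrels upright on the table, moved under 20 mm; disc within 22 mm of the pad's centre (((horizontal distance between vanilla_disc and order_pad below 0.022 m and z of vanilla_plunger in the frame of vanilla_barrel between 0.225 and 0.245 m and x of vanilla_plunger in the frame of vanilla_barrel between -0.004 and 0.004 m and y of vanilla_plunger in the frame of vanilla_barrel between -0.004 and 0.004 m and angle between the z axis of vanilla_plunger and the z axis of vanilla_barrel, either way round below 0.06 rad and contact force between the fingers and vanilla_plunger above 1 N and contact force between vanilla_plunger and vanilla_barrel below 8 N and contact force between each of the arm, the fingers and vanilla_barrel below 0.5 N and linear speed of vanilla_plunger below 0.015 m/s and angular speed of vanilla_plunger below 0.2 rad/s and z of chocolate_plunger in the frame of chocolate_barrel below 0.176 m and z of pistachio_plunger in the frame of pistachio_barrel below 0.176 m) or (horizontal distance between chocolate_disc and order_pad below 0.022 m and z of chocolate_plunger in the frame of chocolate_barrel between 0.225 and 0.245 m and x of chocolate_plunger in the frame of chocolate_barrel between -0.004 and 0.004 m and y of chocolate_plunger in the frame of chocolate_barrel between -0.004 and 0.004 m and angle between the z axis of chocolate_plunger and the z axis of chocolate_barrel, either way round below 0.06 rad and contact force between the fingers and chocolate_plunger above 1 N and contact force between chocolate_plunger and chocolate_barrel below 8 N and contact force between each of the arm, the fingers and chocolate_barrel below 0.5 N and linear speed of chocolate_plunger below 0.015 m/s and angular speed of chocolate_plunger below 0.2 rad/s and z of vanilla_plunger in the frame of vanilla_barrel below 0.176 m and z of pistachio_plunger in the frame of pistachio_barrel below 0.176 m) or (horizontal distance between pistachio_disc and order_pad below 0.022 m and z of pistachio_plunger in the frame of pistachio_barrel between 0.225 and 0.245 m and x of pistachio_plunger in the frame of pistachio_barrel between -0.004 and 0.004 m and y of pistachio_plunger in the frame of pistachio_barrel between -0.004 and 0.004 m and angle between the z axis of pistachio_plunger and the z axis of pistachio_barrel, either way round below 0.06 rad and contact force between the fingers and pistachio_plunger above 1 N and contact force between pistachio_plunger and pistachio_barrel below 8 N and contact force between each of the arm, the fingers and pistachio_barrel below 0.5 N and linear speed of pistachio_plunger below 0.015 m/s and angular speed of pistachio_plunger below 0.2 rad/s and z of vanilla_plunger in the frame of vanilla_barrel below 0.176 m and z of chocolate_plunger in the frame of chocolate_barrel below 0.176 m)) and angle between each of vanilla_barrel, chocolate_barrel, pistachio_barrel's own z axis and vertical below 0.06 rad and height (world z) of each of vanilla_barrel, chocolate_barrel, pistachio_barrel below 0.004 m and distance of each of vanilla_barrel, chocolate_barrel, pistachio_barrel from where it was at the start of the episode below 0.02 m); the arm keeps its last pose, push and grip.
It fails at once if a plunger whose disc is not on the order pad is drawn ((horizontal distance between vanilla_disc and order_pad above 0.022 m and z of vanilla_plunger in the frame of vanilla_barrel above 0.182 m) or (horizontal distance between chocolate_disc and order_pad above 0.022 m and z of chocolate_plunger in the frame of chocolate_barrel above 0.182 m) or (horizontal distance between pistachio_disc and order_pad above 0.022 m and z of pistachio_plunger in the frame of pistachio_barrel above 0.182 m)).
It fails at once if a plunger is pulled right out of its barrel (z of vanilla_plunger in the frame of vanilla_barrel above 0.275 m or z of chocolate_plunger in the frame of chocolate_barrel above 0.275 m or z of pistachio_plunger in the frame of pistachio_barrel above 0.275 m).
It fails at once if a barrel is lifted, tipped over or pushed away (angle between any of vanilla_barrel, chocolate_barrel, pistachio_barrel's own z axis and vertical above 0.12 rad or height (world z) of any of vanilla_barrel, chocolate_barrel, pistachio_barrel above 0.01 m or distance of any of vanilla_barrel, chocolate_barrel, pistachio_barrel from where it was at the start of the episode above 0.025 m).
It fails at once if a disc is moved (distance of any of vanilla_disc, chocolate_disc, pistachio_disc from where it was at the start of the episode above 0.015 m).
It fails at once if another thing on the table is pushed or knocked over (distance of any of palette_knife, pastry_brush, bowl, jar, goblet from where it was at the start of the episode above 0.03 m or angle between any of bowl, jar, goblet's own z axis and vertical above 0.4 rad).
It also fails if it takes over 38 s, if anything falls off the work surface, if the arm or the gripper's body presses on something with over 40 N, if the wrist force passes 120 N, or if a joint passes its speed limit or range.

## Working session

There is one attempt and no reset: what is moved stays moved. The work goes in short steps, Python scripts to look and compute and a tool call to move; the robot and the scene stay as the last step left them, time stands still between calls to the robot, and variables do not carry over. Pictures are saved under pics/ and viewed, and the job is handed in when it is done.

Besides the shell and the picture viewer there is one more tool, called after ">>>" as name([rows], argument=value, ...), one row to a line, values as JSON. jog_arm: Moves the arm, as the interface text tells. Its arguments: {"type":"object","properties":{"plan":{"type":"array","items":{"type":"array","items":{"type":"number"}}},"hand":{"type":"number"},"force":{"type":"number"}},"required":["plan"]}

```bash
mkdir -p pics; python3 - <<'E'
from workcell import *
import cv2
print(get_state())
for n in ("side","top"):
    im=read_camera(n); cv2.imwrite(f"pics/{n}0.png",im[:,:,::-1]); c=calibration(n); print(n,c)
E
```

```text
{'clock': 0.0, 'joint_pos': array([1.19941026e+00, 3.14026828e-01, 4.49396565e-02, 1.30361654e+00,
       1.08594384e-05, 1.43118586e+00]), 'qvel': array([ 0.00057471, -0.00018034, -0.00051611, -0.00150958, -0.00118384,
       -0.00148569]), 'tau': array([ 9.62009690e-04, -4.80624390e+01,  2.98532152e+01,  1.90689712e-02,
        2.26275738e-04,  4.58361328e-06]), 'tcp_pos': array([0.13189612, 0.55911623, 0.23037778]), 'orientation': array([-2.46277100e-04,  1.15628530e-01,  9.93292069e-01, -9.21358313e-04]), 'wrist_force': array([ 0.18552763, -0.01648727,  0.01156152]), 'ft_torque': array([-0.05037377,  0.02912414, -0.02362543]), 'finger_gap': 0.08530393070619083}
side {'K': array([[438.08124142,   0.        , 316.70491762],
       [  0.        , 438.08124142, 206.68263265],
       [  0.        ,   0.        ,   1.        ]]), 'world_to_cam': array([[-0.92486033, -0.38029962, -0.00236072,  0.58568955],
       [-0.29753853,  0.72742974, -0.61831772,  0.23966582],
       [ 0.23686325, -0.57115512, -0.7859247 ,  1.0996522 ],
       [ 0.        ,  0.        ,  0.        ,  1.        ]])}
top {'K': array([[440.82855978,   0.        , 316.33376065],
       [  0.        , 440.82855978, 196.62438356],
       [  0.        ,   0.        ,   1.        ]]), 'world_to_cam': array([[ 0.13747724, -0.99048646,  0.00604777, -0.06288116],
       [-0.96276804, -0.13505981, -0.23417203,  0.636278  ],
       [ 0.23276104,  0.02637073, -0.97217636,  1.03497653],
       [ 0.        ,  0.        ,  0.        ,  1.        ]])}
```

View pics/side0.png

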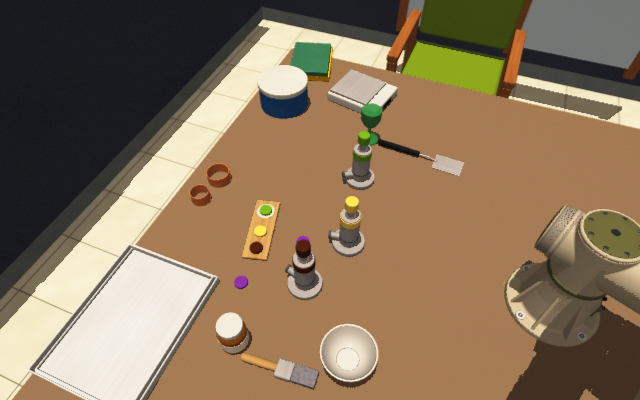

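View pics/top0.png

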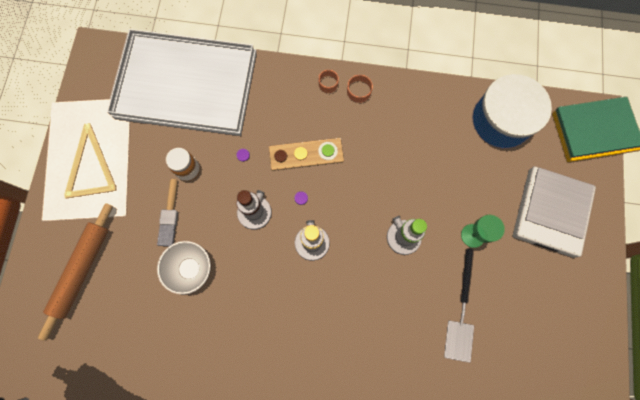

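The green disc at top (328,151), side (266,211), lies on the white pad; brown (281,156) and yellow (301,153) are on bare wood. Green candidates for the press are the knob at top (419,227), side (364,136), and the goblet at top (489,229), side (371,115). The goblet has no collar, foot or spout, so I choose the knob. Next, a crop to check.

```bash
python3 - <<'E'
import cv2,numpy as np
t=cv2.imread("pics/top0.png");s=cv2.imread("pics/side0.png")
a=cv2.resize(t[200:265,370:450],None,fx=5,fy=5,interpolation=cv2.INTER_CUBIC)
b=cv2.resize(s[120:195,330:400],None,fx=5,fy=5,interpolation=cv2.INTER_CUBIC)
c=cv2.resize(t[135:175,265:350],None,fx=4,fy=4,interpolation=cv2.INTER_CUBIC)
o=np.zeros((600,760,3),np.uint8);o[:325,:400]=a;o[:375,405:755]=b;o[385:545,:340]=c
cv2.imwrite("pics/crop0.png",o)
for im,r in((t,(200,265,370,450)),(s,(120,195,330,400))):
    h=cv2.cvtColor(im,cv2.COLOR_BGR2HSV)[r[0]:r[1],r[2]:r[3]]
    m=((h[...,0]>35)&(h[...,0]<60)&(h[...,1]>150)&(h[...,2]>60)).astype(np.uint8)
    n,l,st,ce=cv2.connectedComponentsWithStats(m)
    for i in range(1,n):
        if st[i,4]>15: print(st[i]+[r[2],r[0],0,0,0],ce[i]+[r[2],r[0]])
E
```

```text
[411 219  15  15 160] [418.45625 226.2625 ]
[358 131  13  15 158] [364.01898734 137.74683544]
[353 151  19  11  93] [361.67741935 157.23655914]
```

View pics/crop0.png

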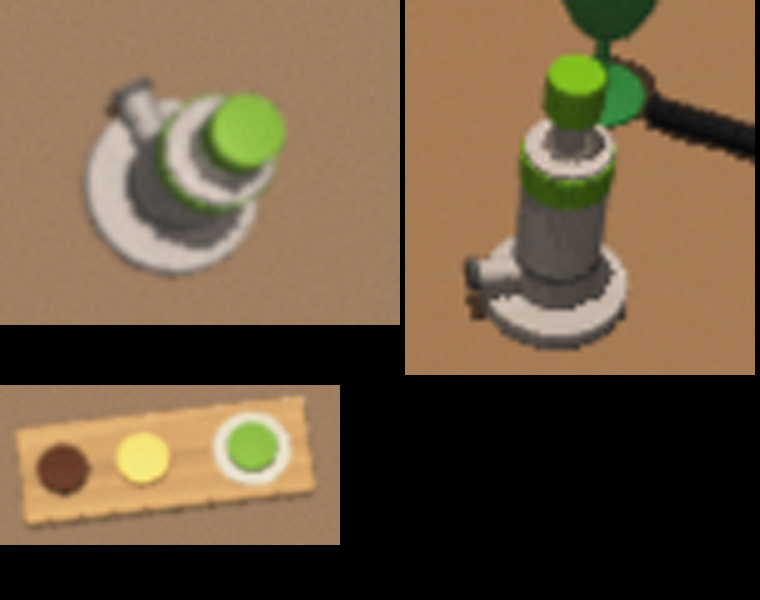

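```bash
cat > h.py <<'E'
import numpy as np,cv2
from scipy.optimize import least_squares
from workcell import calibration
C={n:calibration(n) for n in("side","top")}
def proj(n,P):
    c=C[n];P=np.atleast_2d(P);q=P@c["world_to_cam"][:3,:3].T+c["world_to_cam"][:3,3]
    q=q@c["K"].T;return q[:,:2]/q[:,2:]
A=np.linspace(0,2*np.pi,60,endpoint=False)
def cyl(x,y,z0,z1,r):
    return np.vstack([np.c_[x+r*np.cos(A),y+r*np.sin(A),0*A+z] for z in(z0,z1)])
def cen(n,x,y,z0,z1,r):
    h=cv2.convexHull(proj(n,cyl(x,y,z0,z1,r)).astype(np.float32));m=cv2.moments(h)
    return np.array([m['m10'],m['m01']])/m['m00'],m['m00'],cv2.boundingRect(h)
def ray(n,uv,z):
    c=C[n];R=c["world_to_cam"][:3,:3];t=c["world_to_cam"][:3,3];o=-R.T@t
    d=R.T@np.linalg.solve(c["K"],[uv[0],uv[1],1]);return o+d*(z-o[2])/d[2]
E
python3 - <<'E'
from h import *
obs={"top":(418.456,226.26),"side":(364.02,137.75)}
for ns in(["top"],["side"],["top","side"]):
    f=lambda p:np.hstack([cen(n,p[0],p[1],.155,.185,.017)[0]-obs[n] for n in ns])
    r=least_squares(f,[.5,-.2]);print(ns,r.x,r.fun)
f=lambda p:np.hstack([cen(n,p[0],p[1],p[2]-.015,p[2]+.015,.017)[0]-obs[n] for n in obs])
r=least_squares(f,[.5,-.2,.17]);print(r.x,r.fun)
for n in obs: print(cen(n,*r.x[:2],.155,.185,.017)[1:])
print("foot",ray("top",(370+172/5,200+187/5),.006), ray("top",(402,219),.02))
print("disc",ray("top",(328,151),.018),"goblet",ray("top",(489,229),.125))
E
```

```text
['top'] [ 0.57982034 -0.21530122] [ 3.61886578e-07 -1.72679410e-06]
['side'] [ 0.57763794 -0.21348767] [-1.82946707e-06 -2.11796163e-07]
['top', 'side'] [ 0.57898485 -0.2148265 ] [-0.23957314  0.33226884 -0.30526419 -0.43030303]
[ 0.57902887 -0.21546246  0.16847436] [-0.11382864  0.46492546 -0.29241629 -0.17447973]
(232.15429450175725, (409, 218, 19, 18))
(177.24967566202395, (357, 129, 14, 17))
foot [ 0.57856375 -0.2167251   0.006     ] [ 0.62365311 -0.20347307  0.02      ]
disc [0.78366078 0.01332659 0.018     ] goblet [ 0.60575818 -0.39154144  0.125     ]
```

```bash
python3 - <<'E'
import workcell
print([a for a in dir(workcell) if not a.startswith('_')], getattr(workcell,'hold_point_z',None))
from h import *
t=cv2.imread("pics/top0.png");s=cv2.imread("pics/side0.png")
for n,im,r in(("top",t,(205,240,400,432)),("side",s,(122,152,350,378))):
    h=cv2.cvtColor(im,cv2.COLOR_BGR2HSV)
    for v in(100,120,140):
        m=np.zeros(im.shape[:2],np.uint8)
        sl=np.s_[r[0]:r[1],r[2]:r[3]]
        hh=h[sl];m[sl]=(hh[...,0]>30)&(hh[...,0]<65)&(hh[...,1]>140)&(hh[...,2]>v)
        k,l,st,ce=cv2.connectedComponentsWithStats(m);i=1+st[1:,4].argmax()
        fc=cen(n,.579,-.215,.1849,.185,.017)[1]
        print(n,v,st[i],ce[i],"face area",fc,ray(n,ce[i],.185))
    print(h[r[0]:r[1],(r[2]+r[3])//2+1])
E
```

```text
['MotionError', 'calibration', 'get_state', 'hand_in', 'hold_point_z', 'read_camera'] 0.0187
top 100 [412 219  15  15 160] [418.7625 225.9875] face area 179.4692995159421 [ 0.57769123 -0.21299992  0.185     ]
top 120 [412 219  15  14 153] [418.89542484 225.73856209] face area 179.4692995159421 [ 0.57829389 -0.21324724  0.185     ]
top 140 [413 219  14  14 148] [419.10135135 225.7027027 ] face area 179.4692995159421 [ 0.57843856 -0.21369642  0.185     ]
[[ 14 100 161]
 [ 14  96 160]
 [ 14  96 159]
 [ 14  99 160]
 [ 14 101 159]
 [ 14  97 161]
 [ 15 100 160]
 [ 14 101 159]
 [ 14 102 160]
 [ 14 104 160]
 [ 14  99 159]
 [ 14 100 161]
 [ 14 100 161]
 [ 23 107 155]
 [ 39 140 171]
 [ 42 163 185]
 [ 42 163 191]
 [ 41 159 191]
 [ 42 160 195]
 [ 41 166 191]
 [ 42 155 197]
 [ 42 155 198]
 [ 42 155 197]
 [ 42 156 201]
 [ 42 154 197]
 [ 42 153 202]
 [ 41 154 190]
 [ 42 160 151]
 [ 43 158 100]
 [ 44 104  81]
 [ 30  27  84]
 [ 10  24  95]
 [ 13  28 109]
 [ 11  28 148]
 [ 19  34 182]]
side 100 [358 131  19  14 154] [367.9025974  136.56493506] face area 80.8701028698124 [ 0.56526435 -0.20636994  0.185     ]
side 120 [358 131  19  14 139] [367.94244604 136.34532374] face area 80.8701028698124 [ 0.56543874 -0.20724976  0.185     ]
side 140 [358 131  12   8  73] [363.80821918 134.46575342] face area 80.8701028698124 [ 0.5783895  -0.21013797  0.185     ]
[[ 59 128  60]
 [ 59 125  59]
 [ 58 127  58]
 [ 47 113  63]
 [ 21 110 104]
 [ 15 124 158]
 [ 14 125 167]
 [ 15 128 164]
 [ 21 132 155]
 [ 40 199 183]
 [ 41 215 192]
 [ 41 220 189]
 [ 41 215 192]
 [ 41 217 193]
 [ 42 218 192]
 [ 42 214 192]
 [ 42 214 169]
 [ 42 203 102]
 [ 42 210  80]
 [ 43 201  76]
 [ 43 198  76]
 [ 43 204  75]
 [ 43 205  76]
 [ 43 202  77]
 [ 26  50  72]
 [ 13  30  76]
 [ 16  36  77]
 [ 13  44  81]
 [ 16  50 107]
 [ 17  48 112]]
```

>>> jog_arm([
  [0.022,-0.038,0.007,0,0,0],
  [0.022,-0.038,0.007,0,0,0],
  [0.022,-0.038,0.007,0,0,0],
  [0.022,-0.038,0.007,0,0,0],
  [0.022,-0.038,0.007,0,0,0],
  [0.022,-0.038,0.007,0,0,0],
  [0.022,-0.038,0.007,0,0,0],
  [0.022,-0.038,0.007,0,0,0],
  [0.022,-0.038,0.007,0,0,0],
  [0.022,-0.038,0.007,0,0,0],
], hand=1, force=30)

```text
clock: 1.1
tcp_pos: [0.3524, 0.178, 0.3015]
orientation: [0.0, 0.116, 0.993, 0.0]
wrist_force: [0.4, 0.6, -0.1]
finger_gap: 0.0855
```

>>> jog_arm([
  [0.0226,-0.0392,0,0,0,0],
  [0.0226,-0.0392,0,0,0,0],
  [0.0226,-0.0392,0,0,0,0],
  [0.0226,-0.0392,0,0,0,0],
  [0.0226,-0.0392,0,0,0,0],
  [0.0226,-0.0392,0,0,0,0],
  [0.0226,-0.0392,0,0,0,0],
  [0.0226,-0.0392,0,0,0,0],
  [0.0226,-0.0392,0,0,0,0],
  [0.0226,-0.0392,0,0,0,0],
])

```text
clock: 2.1
tcp_pos: [0.5786, -0.214, 0.3007]
orientation: [-0.0, 0.116, 0.993, 0.0]
wrist_force: [0.9, 0.1, -0.0]
finger_gap: 0.0859
```

```bash
python3 - <<'E'
from workcell import *
import cv2
s=get_state();print(s['tcp_pos'],s['orientation'],s['wrist_force'],s['clock'])
im=read_camera("side")[:,:,::-1];cv2.imwrite("pics/side1.png",cv2.resize(im[40:220,260:500],None,fx=3,fy=3))
print(get_state()['tcp_pos'])
E
```

```text
[ 0.57856268 -0.21403962  0.30073708] [-3.50917399e-04  1.15812295e-01  9.93271020e-01  2.64038781e-04] [ 0.86326426  0.05169079 -0.03658749] 2.1
[ 0.5813959  -0.22030897  0.29796665]
```

View pics/side1.png

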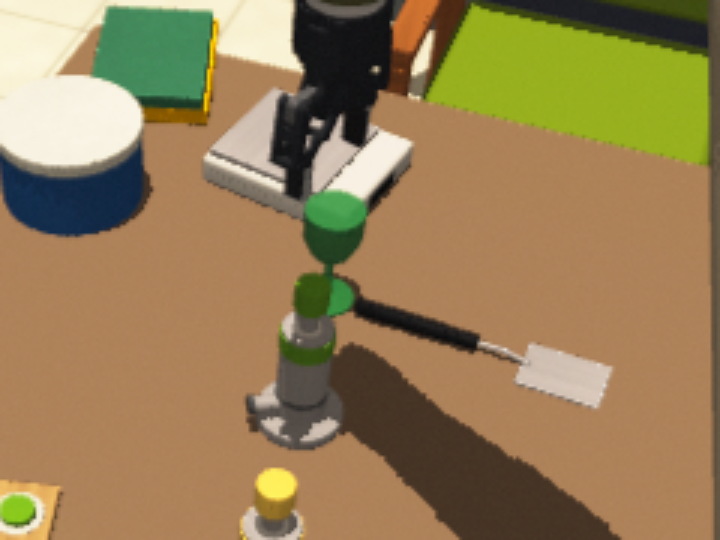

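The gripper hangs above the green press: knob at crop (312,295), fingertips at (300,180). Next I lower part way and let the arm settle.

>>> jog_arm([
  [0,0,-0.015,0,0,0],
  [0,0,-0.02,0,0,0],
  [0,0,-0.02,0,0,0],
  [0,0,-0.015,0,0,0],
  [0,0,-0.01,0,0,0],
  [0,0,0,0,0,0],
  [0,0,0,0,0,0],
  [0,0,0,0,0,0],
  [0,0,0,0,0,0],
  [0,0,0,0,0,0],
])

```text
clock: 3.15
tcp_pos: [0.5785, -0.2125, 0.2221]
orientation: [0.001, 0.116, 0.993, -0.0]
wrist_force: [-0.8, -0.2, -0.0]
finger_gap: 0.0856
```

```bash
python3 - <<'E'
from workcell import *
import cv2
s=get_state();print(s['tcp_pos'],s['orientation'],s['wrist_force'],s['clock'],s['joint_pos'])
E
```

```text
[ 0.5784531  -0.21250625  0.22205783] [ 6.19129949e-04  1.15627634e-01  9.93292418e-01 -1.96809597e-04] [-0.76247903 -0.23664683 -0.01679889] 3.15 [-4.82286300e-01  3.96194400e-01  1.42936443e-01  1.31624129e+00
  7.61221865e-05 -2.50512503e-01]
```

>>> jog_arm([
  [0,-0.002,-0.008,0,0,0],
  [0,0,-0.01,0,0,0],
  [0,0,-0.012,0,0,0],
  [0,0,-0.012,0,0,0],
  [0,0,-0.012,0,0,0],
  [0,0,-0.011,0,0,0],
  [0,0,-0.008,0,0,0],
  [0,0,0,0,0,0],
  [0,0,0,0,0,0],
  [0,0,0,0,0,0],
])

```text
clock: 4.15
tcp_pos: [0.5785, -0.2146, 0.149]
orientation: [0.001, 0.116, 0.993, -0.0]
wrist_force: [0.3, 0.2, 0.6]
finger_gap: 0.0854
```

```bash
python3 - <<'E'
from workcell import *
import cv2
s=get_state();print(s['tcp_pos'],s['wrist_force'],s['clock'])
im=read_camera("side")[:,:,::-1];cv2.imwrite("pics/side2.png",cv2.resize(im[80:200,290:430],None,fx=5,fy=5,interpolation=cv2.INTER_CUBIC))
im=read_camera("top")[:,:,::-1];cv2.imwrite("pics/top2.png",cv2.resize(im[160:270,350:490],None,fx=5,fy=5,interpolation=cv2.INTER_CUBIC))
E
```

```text
[ 0.57853169 -0.21455888  0.14900642] [0.26764527 0.15511205 0.59535758] 4.15
```

View pics/side2.png

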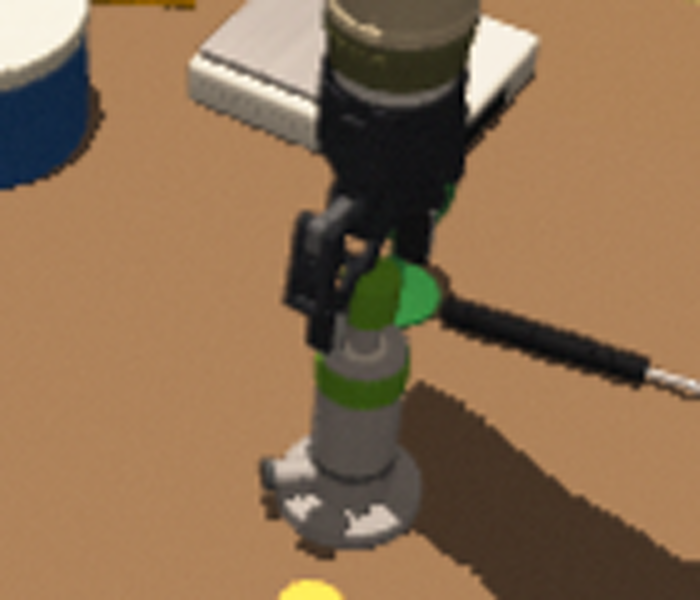

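View pics/top2.png

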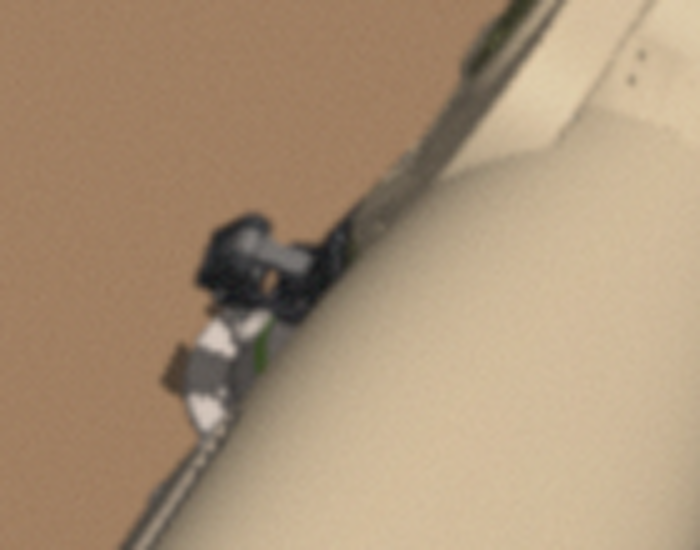

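The side crop shows the green knob at (378,295) between the near finger (320,300) and the far finger (415,240), and nothing is touching. Next I close.

>>> jog_arm([
  [0,0,0,0,0,0],
  [0,0,0,0,0,0],
  [0,0,0,0,0,0],
  [0,0,0,0,0,0],
  [0,0,0,0,0,0],
  [0,0,0,0,0,0],
  [0,0,0,0,0,0],
  [0,0,0,0,0,0],
  [0,0,0,0,0,0],
  [0,0,0,0,0,0],
], hand=0, force=30)

```text
clock: 5.25
tcp_pos: [0.5782, -0.2144, 0.1485]
orientation: [0.0, 0.116, 0.993, -0.0]
wrist_force: [0.2, -0.6, 2.3]
finger_gap: 0.0332
```

```bash
python3 - <<'E'
from workcell import *
import cv2
s=get_state();print(s['tcp_pos'],s['orientation'],s['wrist_force'],s['ft_torque'],s['finger_gap'],s['clock'])
im=read_camera("side")[:,:,::-1];cv2.imwrite("pics/side3.png",cv2.resize(im[80:200,290:430],None,fx=5,fy=5,interpolation=cv2.INTER_CUBIC))
s=get_state();print(s['tcp_pos'],s['wrist_force'],s['ft_torque'])
E
```

```text
[ 0.57824244 -0.21442481  0.14852242] [ 2.07857936e-04  1.15630207e-01  9.93292308e-01 -5.19231920e-05] [ 0.24641878 -0.61295625  2.34361044] [-0.09659245  0.03007101  0.01584021] 0.033186185511180674 5.25
[ 0.57822164 -0.21439886  0.14850417] [-0.37071072  0.1429597   2.29590633] [-0.01656299  0.08488828 -0.02958201]
```

View pics/side3.png

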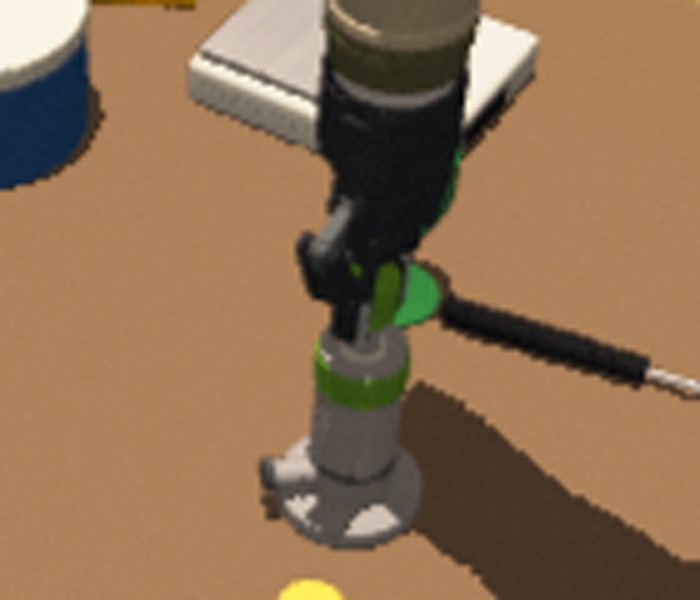

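The knob is gripped: gap 33 mm, small side forces, barrel unmoved (foot at crop (350,500)). Drawing up 30 mm first, slowly.

>>> jog_arm([
  [0,0,0.002,0,0,0],
  [0,0,0.004,0,0,0],
  [0,0,0.004,0,0,0],
  [0,0,0.004,0,0,0],
  [0,0,0.004,0,0,0],
  [0,0,0.004,0,0,0],
  [0,0,0.004,0,0,0],
  [0,0,0.004,0,0,0],
  [0,0,0,0,0,0],
  [0,0,0,0,0,0],
])

```text
clock: 6.3
tcp_pos: [0.5782, -0.2144, 0.1784]
orientation: [0.0, 0.116, 0.993, 0.0]
wrist_force: [-0.6, 0.3, -2.3]
finger_gap: 0.0335
```

```bash
python3 - <<'E'
from workcell import *
import cv2
s=get_state();print(s['tcp_pos'],s['orientation'],s['wrist_force'],s['ft_torque'],s['finger_gap'],s['clock'])
im=read_camera("side")[:,:,::-1];cv2.imwrite("pics/side4.png",cv2.resize(im[80:200,290:430],None,fx=5,fy=5,interpolation=cv2.INTER_CUBIC))
s=get_state();print(s['tcp_pos'],s['wrist_force'],s['ft_torque'])
E
```

```text
[ 0.57817593 -0.21435667  0.1784312 ] [1.27260802e-04 1.15634824e-01 9.93291785e-01 1.82870975e-05] [-0.59177866  0.34099198 -2.34457173] [-0.02945805 -0.00662055  0.00041912] 0.0334894279427992 6.3
[ 0.57804876 -0.21430889  0.17822493] [ 0.94645783 -0.66093981 -1.39074747] [ 0.04491098 -0.02780582 -0.02649917]
```

View pics/side4.png

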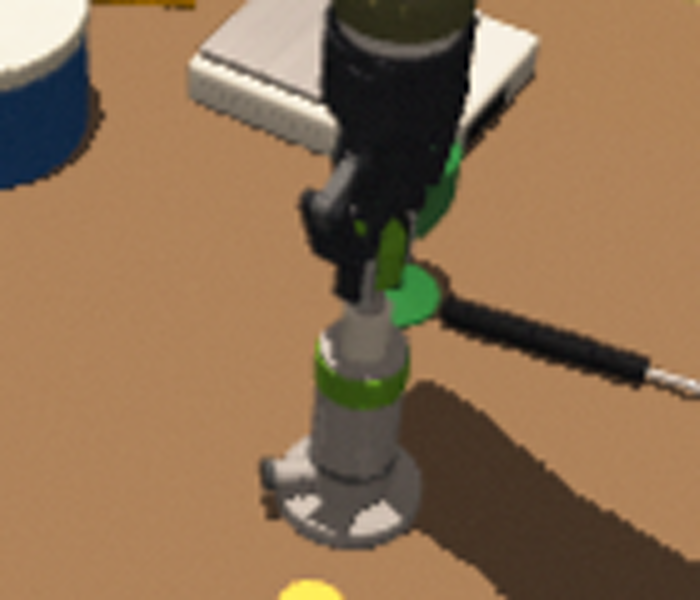

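The white part of the rod now shows above the mouth at (365,335), and the barrel has stayed in place. Another 35 mm makes 65.

>>> jog_arm([
  [0,0,0.003,0,0,0],
  [0,0,0.005,0,0,0],
  [0,0,0.005,0,0,0],
  [0,0,0.005,0,0,0],
  [0,0,0.005,0,0,0],
  [0,0,0.005,0,0,0],
  [0,0,0.004,0,0,0],
  [0,0,0.003,0,0,0],
  [0,0,0,0,0,0],
  [0,0,0,0,0,0],
])

```text
clock: 7.35
tcp_pos: [0.5781, -0.2143, 0.2133]
orientation: [0.0, 0.116, 0.993, 0.0]
wrist_force: [-0.1, -0.5, -1.4]
finger_gap: 0.0333
```

>>> jog_arm([
  [0,0,0,0,0,0],
  [0,0,0,0,0,0],
  [0,0,0,0,0,0],
  [0,0,0,0,0,0],
  [0,0,0,0,0,0],
  [0,0,0,0,0,0],
  [0,0,0,0,0,0],
  [0,0,0,0,0,0],
  [0,0,0,0,0,0],
  [0,0,0,0,0,0],
])

```text
clock: 8.35
tcp_pos: [0.5781, -0.2143, 0.2133]
orientation: [-0.0, 0.116, 0.993, 0.0]
wrist_force: [0.6, -0.7, -1.2]
finger_gap: 0.033
```

```bash
python3 - <<'E'
from workcell import *
import cv2
s=get_state();print(s['tcp_pos'],s['orientation'],s['wrist_force'],s['ft_torque'],s['finger_gap'],s['clock'])
im=read_camera("side")[:,:,::-1];cv2.imwrite("pics/side5.png",cv2.resize(im[80:200,290:430],None,fx=5,fy=5,interpolation=cv2.INTER_CUBIC))
s=get_state();print(s['tcp_pos'],s['wrist_force'],s['ft_torque'])
cv2.imwrite("pics/side5f.png",im)
E
```

```text
[ 0.57810452 -0.21433532  0.21330937] [-9.87718807e-06  1.15643208e-01  9.93290816e-01  5.08165798e-05] [ 0.63748735 -0.66629818 -1.24635005] [-0.01386615 -0.00838223 -0.0285107 ] 0.03297042280686569 8.35
[ 0.57812243 -0.21435405  0.21332748] [-0.45926261 -0.21282651 -1.96409486] [-0.00528514 -0.01857287 -0.00123013]
```

View pics/side5.png

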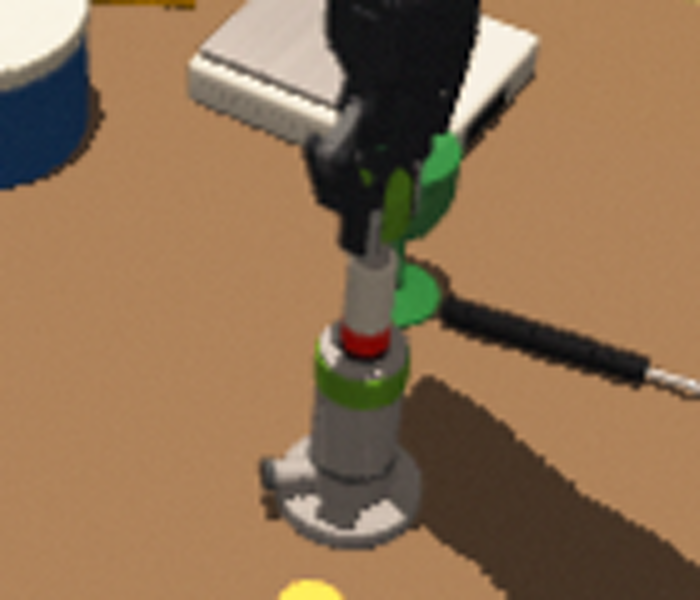

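View pics/side5f.png

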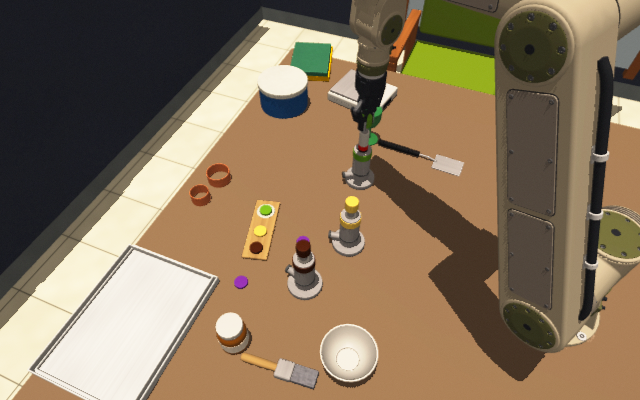

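```bash
python3 - <<'E'
from h import *
im=cv2.imread("pics/side5f.png")
x,y=.5785,-.2145
d=np.array([-.2974,.7274])*0  # axis
c=C["side"]["world_to_cam"];o=-c[:3,:3].T@c[:3,3];v=o[:2]-[x,y];v/=np.linalg.norm(v)
for L in(.055,.06,.065,.07):
    print(L,[proj("side",[x+.014*v[0],y+.014*v[1],z])[0].round(1).tolist() for z in(.13+L,.13+L-.044,.13+L-.06,.13)])
for u in(362,363,364): print(u,[(r,im[r,u].tolist()) for r in range(128,158)])
E
```

```text
0.055 [[363.9, 136.9], [362.6, 148.5], [362.2, 152.5], [362.3, 151.2]]
0.06 [[364.0, 135.5], [362.8, 147.2], [362.3, 151.2], [362.3, 151.2]]
0.065 [[364.2, 134.2], [362.9, 145.9], [362.4, 150.0], [362.3, 151.2]]
0.07 [[364.3, 132.8], [363.0, 144.6], [362.6, 148.7], [362.3, 151.2]]
362 [(128, [21, 19, 21]), (129, [19, 19, 20]), (130, [19, 17, 17]), (131, [55, 58, 61]), (132, [70, 77, 83]), (133, [87, 99, 108]), (134, [95, 106, 116]), (135, [91, 102, 112]), (136, [91, 104, 112]), (137, [92, 105, 113]), (138, [92, 104, 113]), (139, [94, 105, 115]), (140, [92, 104, 114]), (141, [93, 105, 114]), (142, [91, 104, 113]), (143, [91, 104, 114]), (144, [91, 103, 113]), (145, [92, 104, 114]), (146, [73, 84, 114]), (147, [26, 32, 119]), (148, [5, 9, 121]), (149, [3, 9, 120]), (150, [7, 9, 116]), (151, [12, 9, 46]), (152, [39, 42, 45]), (153, [73, 78, 84]), (154, [78, 83, 91]), (155, [72, 78, 86]), (156, [33, 82, 62]), (157, [20, 81, 54])]
363 [(128, [53, 56, 57]), (129, [55, 58, 61]), (130, [55, 59, 61]), (131, [70, 75, 77]), (132, [70, 77, 83]), (133, [79, 87, 95]), (134, [96, 107, 117]), (135, 
[... 462 characters left out ...]
6, [54, 121, 97]), (157, [23, 94, 64])]
364 [(128, [73, 78, 82]), (129, [72, 77, 82]), (130, [74, 78, 83]), (131, [73, 78, 84]), (132, [71, 76, 84]), (133, [72, 78, 87]), (134, [92, 103, 114]), (135, [93, 106, 114]), (136, [95, 107, 117]), (137, [91, 103, 113]), (138, [94, 106, 115]), (139, [92, 104, 114]), (140, [92, 104, 114]), (141, [94, 105, 113]), (142, [96, 106, 117]), (143, [95, 107, 117]), (144, [93, 105, 114]), (145, [93, 105, 115]), (146, [93, 105, 115]), (147, [34, 40, 120]), (148, [1, 7, 119]), (149, [2, 5, 118]), (150, [2, 6, 119]), (151, [12, 12, 48]), (152, [36, 38, 40]), (153, [69, 76, 82]), (154, [77, 85, 91]), (155, [83, 90, 97]), (156, [45, 144, 105]), (157, [19, 97, 63])]
```

The side picture fits a 65 mm draw. The whole red band is clear of the mouth (rows 147–151), with about 1.3 px (about 5 mm) of black under it and the rim at row 153. Discs, other plungers and bystanders look unchanged. Forces are about the plunger's weight and the arm is still, so I hand in.

```bash
python3 - <<'E'
from workcell import *
print(hand_in()); s=get_state();print(s['tcp_pos'],s['wrist_force'],s['finger_gap'],s['clock'])
E
```

```text
the job is handed in; nothing more can be done
None
the job is handed in; nothing more can be done
```

The green (pistachio) disc was on the white pad, so I gripped the pistachio plunger's knob with 30 N. I drew it straight up 65 mm and handed in at about 8.4 s, still holding it there.

**Last checks before handing in:**
- **Height:** the side picture showed the whole red band out of the mouth, with about 5 mm of black below it.
- **Grip and force:** the finger gap was 33 mm. The wrist carried about 1–2 N downward, roughly the plunger's weight, with side forces under 1 N.
- **Position:** the TCP was steady to within 0.1 mm, and the barrel had not visibly moved.
- **Rest of the scene:** the other plungers, the discs and the bystanders looked unchanged.

**One disagreement:** the first estimates of the knob's position from the two cameras differed by about 2–3 mm. The grip still closed with little side force. No check failed.

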